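# Index the dividing head five clicks from home and lock it

## Robot

A 6-joint arm with a two-finger parallel gripper is mounted at the origin on a cart in front of the work surface, level with it; the furniture and walls round the work are solid. World frame = base frame: x ahead of the robot, y to its left, z up, the work surface at z = 0. Lengths are in m, angles in rad, forces in N, time in s.
With the tool pointing down it reaches from about 0.3 to 0.75 m from the base axis. Payload 8.5 kg.
Tool frame: the origin (TCP) lies between the finger pads; the fingertips stand 17 mm ahead of it and the grasp point (between the pads) lies 2 mm behind it; z points along the fingers, y is the line along which they close (so a half turn about z gives the same grasp; the last joint's range is limited). The gripper opens to 85 mm and grips with 20 to 120 N. Pads are 22 mm wide; open, the fingers measure 114 mm over their backs; the gripper's body (76 mm by 85 mm) begins 54 mm behind the grasp point. The pads swing forward as they close: fully open they stand 13 mm farther back than shut.
Start: joints at [-1.558, 0.381, 1.297, -0, 1.464, -0.215], TCP at [0.124, -0.536, 0.248] pointing down, gripper open.
Joint ranges: [-3.11, 3.11], [-0.89, 2.33], [0.22, 2.48], [-1.42, 4.56], [0.17, 2.85], [-2.88, 2.88]. Speed limits (rad/s): [2.39, 2.39, 3.14, 3.14, 3.14, 3.14].

## Interface

Orientations are given as [roll, pitch, yaw] about the fixed x, y, z axes, in that order (R = Rz(yaw) Ry(pitch) Rx(roll)).
In Python, from workcell import status, optics, robot gives the robot as it stands. The module is installed in compiled form; this text tells all that it offers.
- The arm moves only by the tool step_arm, never from a script. Its argument "steps" is a list of rows, each an object with "linear": the shift along the tool's x, y, z in units of 25 mm (1.0 is 25 mm), a list of three; "delta_rot": the turn, a rotation vector about the tool's x, y, z in units of 6 degrees (1.0 is 6 degrees), a list of three; "gripper": the finger opening in mm, from 0 to 85.4. In form: [{"linear": [dx, dy, dz], "delta_rot": [rx, ry, rz], "gripper": gripper}, ...]. A call has 1 to 20 rows; each row shifts and turns the commanded pose from where the row before left it, along the tool's axes as they then stand; what a row does not reach is not made up. A row lasts 1/8 s, in which the tool goes at most 62.5 mm and 10.7 degrees, less where a joint would pass 70% of its speed; a pose out of reach is approached as far as the arm can. A call is refused whole if a number of a shift passes 1 or a number of a turn 1, either way. A call with a gripper value outside its range is refused whole. The fingers move at their own pace and stop on an object; "squeeze" is the grip in N (left out, the last holds). Time passes only in rows, so rows that do not move let the fingers close. It gives the time, the measured TCP pose, the force, the opening and the grip force at its end, in the units of the state.
- status.observe(): the state, without advancing time (a new reading comes with each control period).
- optics.get_image(name): name is "scene" or "top" or "wrist"; returns a dict with "color" (400x640x3 uint8, red, green, blue), "mtx" (3x3 intrinsics, pixels), "rvec" (rotation vector, rad) and "tvec" (3), from world to camera coordinates, as OpenCV has them; the wrist camera has in their place "mount" (4x4, takes a point from camera to tool coordinates, whose origin is the TCP and whose axes are the flange's). Camera axes: x right, y down, z forward; pixel columns grow to the right and rows downward; lengths in m; the calibration is good to about 2 mm. A picture is of the moment at which its call begins: read the wrist's pose just before it. There is no depth.
- robot.sign_off(): hands the job in; it is judged then, once.
The state is a dict: "time": time; "joint_positions": joint angles; "joint_velocities": joint speeds; "effort": joint torques, N m; "position": TCP position; "tcp_rot": TCP orientation; "force": force on the tool from outside, world axes, zero at the start; "moment": the same for the moment, N m; "grip_width": finger opening in m; "grip_force": force on a finger pad.
Only numpy, scipy, OpenCV 4.12 (cv2) and the standard library are available. Lean on these libraries where they do the work, as an engineer would, in place of code of your own. Each camera call takes 0.05 s, during which the arm holds its last target. There are 200 camera calls.

## Task

Nobody knows where the indexing head stands: turn its crank clockwise (seen from above) gently until it comes up against the home stop, then turn it back anticlockwise by exactly five clicks. Then take the lock pin out of its rest and put it through the bush plate until its head sits flush on the plate, without forcing it, and leave it there. Do not disturb the gauge, the circuit board and the tin of screws.

Things in the scene. Friction and masses are not known exactly. Their poses are not given: they have to be found in the camera images.
- indexer: Indexing head: grey square steel housing 140 x 140 mm, cover top 56 mm above its underside, fixed, standing on the open tool wallet (7 mm thick). Origin: centre of the underside; z up is the crank's axis; the steel bush plate lies on the cover toward +x. An index plate inside turns with the crank: 18 sprung clicks a turn, 20 degrees apart; home is the last click clockwise, at the home stop.
- crank_axis (a point): On the crank's axis, 78 mm above the head's underside (top of the crank hub). Feel, as force along the circle at the knob: leaving a click takes 4 to 7 N, falling to nothing half-way (10 degrees); beyond, a spring pulls the crank on into the next click and holds it there. At the start the crank rests in a click, 3 to 10 clicks anticlockwise of home.
- home_stop: Rubber-cushioned stop inside the closed housing, out of sight and reach; only the index plate can press on it. It is met 1 degree clockwise beyond the home click; from there the knob needs about 3 N more per mm on top of the click's 5 N, so 10 to 14 N at the knob is firm contact. Over 25 N on the stop is ramming. Let go there, the crank springs back into the home click.
- knob_mid (a point): Centre of the crank's black grip knob: upright, 21 mm diameter, 40 mm tall, spinning freely on its own axis (it can be held without turning the wrist), on a 50 mm circle round the axis, 96 mm above the head's underside and 22 mm above the flat arm below it. The crank is clamped on at an unknown angle, so it does not tell the click; at the fifth click it is within 62 degrees of the head's -x.
- bush_mouth (a point): Centre of the top of the bush: a chamfered 11.4 mm hole in a steel plate 34 x 34 x 4 mm on the cover, 36 mm from the axis toward the head's +x, 60 mm above the head's underside. The index plate's top is 24 mm below this point. Its only lock hole (12 mm wide, 14 mm deep, chamfered 2 mm) lies under the bush only at the fifth click anticlockwise from home.
- lock_pin: Steel lock pin, 76 mm long, 70 to 120 g, at first upright in its rest. Origin: middle of its tip; z runs up the pin.
- pin_mid (a point): Centre of the lock pin, half-way up its 76 mm: below, a shank of 10 mm diameter and 36 mm length with a 4 mm tapered nose; above, a dark ribbed head to grip, 22 mm diameter, 40 mm tall. This point is 38 mm above the tip and 2 mm above the underside of the head. With the head flush on the bush plate it is 2 mm above the mouth of the bush; at a wrong click it stops 12 mm higher.
- pin_rest: Aluminium block 50 x 50 x 42 mm, fixed on the worktop, with a hole from above in which the pin stands up to its head. Origin: centre of the underside.
- gauge_loose: Bystander: black pressure gauge lying on its back, 87 x 64 x 29 mm, loose. Origin: centre of the underside.
- pcb_module: Bystander: green circuit board, 45 x 70 x 17 mm, loose. Origin: centre of the underside.
- screw_tin: Bystander: open green tin with screws, 71 x 70 x 40 mm, loose. Origin: centre of the underside.

How it is judged:
On the way, in this order (a step that is already met when the one before it is completed fails the run):
1. the crank is brought clockwise against the home stop (the plate presses on the stop with more than 1.5 N) (contact force between home_stop and anything else above 1.5 N), for 0.1 s.
2. the crank stands at the fifth click and the lock pin has gone through the bush into the index plate's lock hole (its centre less than 9 mm above the mouth of the bush) (z of pin_mid in the frame of bush_mouth below 0.009 m and horizontal distance between pin_mid and bush_mouth below 0.004 m), for 0.1 s.
At the end, for the whole second after the job is handed in: The lock pin is in the bush and in the index plate's lock hole (fifth click from home), its head seated on the bush plate to within 2 mm, within 3 mm of the bush's centre, upright to 0.1 rad, released (z of pin_mid in the frame of bush_mouth below 0.004 m and horizontal distance between pin_mid and bush_mouth below 0.003 m and angle between pin_mid's own z axis and vertical below 0.1 rad); the robot touches nothing.
It fails at once if the home stop is rammed (more than 25 N on it) (contact force between home_stop and anything else above 25 N).
It fails at once if the lock pin is forced (more than 30 N between pin and indexing head) (contact force between lock_pin and indexer above 30 N).
It fails at once if the gauge, the circuit board or the tin of screws is moved more than 25 mm (distance of any of gauge_loose, pcb_module, screw_tin from where it was at the start of the episode above 0.025 m).
It also fails if it takes over 72 s, if anything falls off the work surface, if the arm or the gripper's body presses on something with over 40 N, if the wrist force passes 120 N, or if a joint passes its speed limit or range.

## Working session

There is one attempt and no reset: what is moved stays moved. The work goes in short steps, Python scripts to look and compute and a tool call to move; the robot and the scene stay as the last step left them, time stands still between calls to the robot, and variables do not carry over. Pictures are saved under pics/ and viewed, at most 10 in all, crops included, and the job is handed in when it is done.

Besides the shell and the picture viewer there is one more tool, called after "Call:" by a JSON object that holds its "op" and its "data", one argument or row to a line. step_arm: Moves the arm, as the interface text tells. Its arguments: {"type":"object","properties":{"steps":{"type":"array","items":{"type":"object","properties":{"linear":{"type":"array","items":{"type":"number"}},"delta_rot":{"type":"array","items":{"type":"number"}},"gripper":{"type":"number"}}}},"squeeze":{"type":"number"}},"required":["steps"]}

```bash
mkdir -p pics
cat > h.py <<'E'
import numpy as np, cv2
from workcell import status, optics, robot
from scipy.spatial.transform import Rotation as R
def snap(n,f):
    s=status.observe(); d=optics.get_image(n); 
    cv2.imwrite('pics/'+f,d['color'][:,:,::-1]); 
    np.savez('pics/'+f+'.npz',mtx=d['mtx'],**({'mount':d['mount'],'pos':s['position'],'rot':s['tcp_rot']} if n=='wrist' else {'rvec':d['rvec'],'tvec':d['tvec']}))
    return d
def cam(f):
    z=np.load('pics/'+f+'.npz')
    if 'mount' in z:
        T=np.eye(4);T[:3,:3]=R.from_euler('xyz',z['rot']).as_matrix();T[:3,3]=z['pos']
        M=T@z['mount'];return z['mtx'],M[:3,:3],M[:3,3]
    r=cv2.Rodrigues(z['rvec'].reshape(3,1))[0];return z['mtx'],r.T,-r.T@z['tvec'].reshape(3)
def ray(f,u,v,h):
    K,Rc,c=cam(f);d=Rc@np.linalg.inv(K)@[u,v,1];return c+d*(h-c[2])/d[2]
def proj(f,p):
    K,Rc,c=cam(f);q=K@(Rc.T@(np.array(p)-c));return q[:2]/q[2]
E
python3 - <<'E'
from h import *
snap('top','top.png');snap('scene','scene.png')
s=status.observe();print(s)
E
```

```text
{'time': 0.1, 'joint_positions': array([-1.55829673e+00,  3.81148793e-01,  1.29815340e+00,  1.07130949e-05,
        1.46357073e+00, -2.15280434e-01]), 'joint_velocities': array([ 9.50240268e-05,  2.74774000e-04, -2.75806528e-03, -4.68506267e-04,
        5.44158316e-04, -9.49423323e-05]), 'effort': array([ 3.19447623e-03, -4.49226272e+01, -2.31658351e+01, -2.03541026e-04,
        3.63567975e-03,  1.13925901e-05]), 'position': array([ 0.12420635, -0.53555846,  0.24777331]), 'tcp_rot': array([-3.14034421e+00, -2.83898556e-04,  2.27778696e-01]), 'force': array([0.57357719, 0.06284444, 0.04651216]), 'moment': array([ 0.02651099,  0.02433085, -0.0034259 ]), 'grip_force': 0.0, 'grip_width': 0.08532823973613954}
```

View pics/top.png

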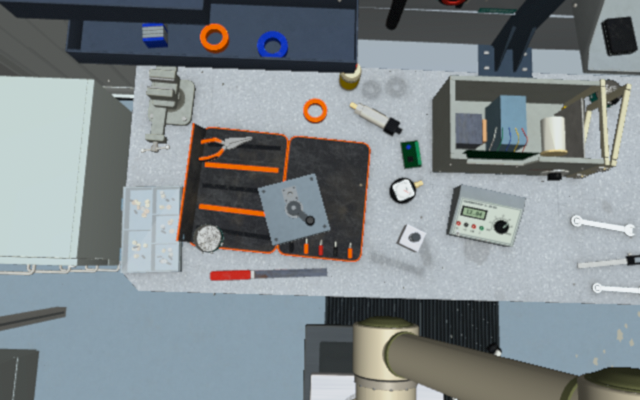

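View pics/scene.png

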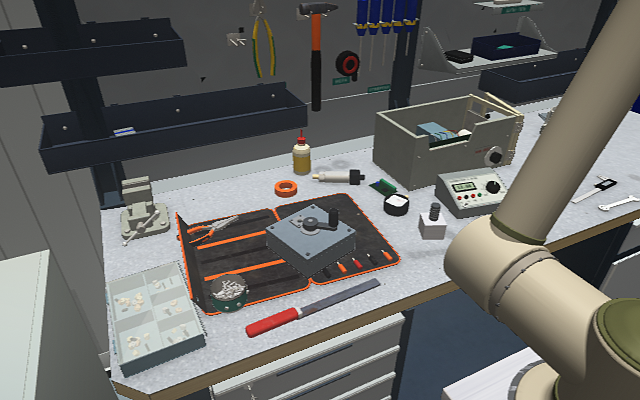

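The top view shows the indexer near (294,209), its knob near (308,220), and the pin rest near (411,237). The gauge is at (403,190), the PCB at (412,153) and the tin at (208,238). The scene view agrees with this. I'll enlarge the region next.

Run:
```python
from h import *
a=cv2.imread('pics/top.png')
b=cv2.resize(a[165:260,250:340],None,fx=6,fy=6,interpolation=cv2.INTER_CUBIC)
c=cv2.resize(a[212:262,385:435],None,fx=5,fy=5,interpolation=cv2.INTER_CUBIC)
o=np.zeros((570,800,3),np.uint8);o[:570,:540]=b;o[:250,545:795]=c;
s=cv2.imread('pics/scene.png')[195:275,258:362];s=cv2.resize(s,(255,196));o[260:456,545:800]=s
cv2.imwrite('pics/c1.png',o)
print(cam('top.png'))
for n,u,v,h in [('idx',294,209,.063),('hub',295,208,.085),('knob',308,220,.123),('rest',411,237,.042),('gauge',403,190,.03),('pcb',412,153,.017)]: print(n,ray('top.png',u,v,h).round(3))
```

```text
(array([[470.54092668,   0.        , 319.6497866 ],
       [  0.        , 470.54092668, 198.344101  ],
       [  0.        ,   0.        ,   1.        ]]), array([[ 0.02781393, -0.98998197,  0.13842721],
       [-0.9993014 , -0.03099541, -0.0208803 ],
       [ 0.02496173, -0.13774975, -0.99015247]]), array([0.41255528, 0.17470085, 1.17156761]))
idx [0.54  0.211 0.063]
hub [0.54  0.208 0.085]
knob [0.509 0.177 0.123]
rest [ 0.483 -0.072  0.042]
gauge [ 0.599 -0.054  0.03 ]
pcb [ 0.697 -0.08   0.017]
```

View pics/c1.png

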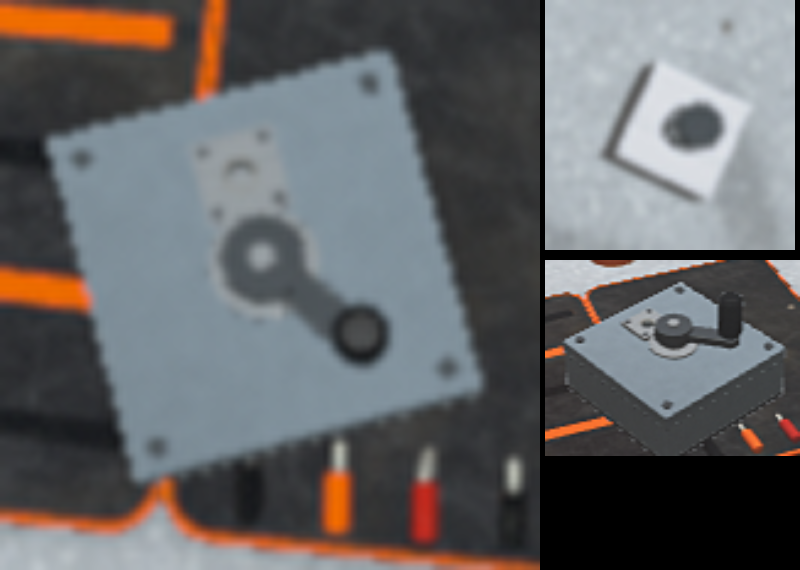

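The enlarged crop shows the bush plate centre at top pixel (290,193.3), the hub at (293.7,207.8) and the knob top at (310,220.5). The pin head is at about (414.7,237). The crank is pointing toward the robot and to the right. I'll compute the poses from these.

Run:
```python
from h import *
b=ray('top.png',290,193.3,.067);h=ray('top.png',293.7,207.8,.085);k=ray('top.png',310,220.5,.123);p=ray('top.png',414.7,237,.082)
print(b,h,k,p)
c=np.array([[45,143],[390,50],[484,385],[135,482]])/6+[250,165]
C=np.array([ray('top.png',u,v,.063) for u,v in c]);print(C.mean(0))
for i in range(4): d=C[(i+1)%4]-C[i];print(np.degrees(np.arctan2(d[1],d[0])),np.linalg.norm(d))
print(np.degrees(np.arctan2(*(b-h)[[1,0]])),np.degrees(np.arctan2(*(k-h)[[1,0]])),np.linalg.norm((k-h)[:2]),np.linalg.norm((b-h)[:2]))
s=status.observe();M=R.from_euler('xyz',s['tcp_rot']).as_matrix()
for t in ([p[0],p[1],.25],[h[0],h[1],.26]): print((M.T@(np.array(t)-s['position']))/.025)
```

```text
[0.57684577 0.2220181  0.067     ] [0.54041154 0.21142671 0.085     ] [0.50850261 0.17275943 0.123     ] [ 0.48113436 -0.07164544  0.082     ]
[0.54036143 0.21144135 0.063     ]
-72.81073521123848 0.14192523029536377
-162.8901757575762 0.1388660411440486
107.20480708520596 0.14163338355663868
17.23023034716337 0.13890436324409358
16.20907655610873 -129.53005305731838 0.05013320374966202 0.03794246540762695
[ 18.09869755 -14.85333044  -0.06538587]
[ 22.96552178 -25.34881561  -0.45090144]
```

Call:
{"op": "step_arm", "data": {
  "steps": [
    {"linear": [1, -0.8, 0], "delta_rot": [0, 0, 0], "gripper": 50},
    {"linear": [1, -0.8, 0], "delta_rot": [0, 0, 0], "gripper": 50},
    {"linear": [1, -0.8, 0], "delta_rot": [0, 0, 0], "gripper": 50},
    {"linear": [1, -0.8, 0], "delta_rot": [0, 0, 0], "gripper": 50},
    {"linear": [1, -0.8, 0], "delta_rot": [0, 0, 0], "gripper": 50},
    {"linear": [1, -0.8, 0], "delta_rot": [0, 0, 0], "gripper": 50},
    {"linear": [1, -0.8, 0], "delta_rot": [0, 0, 0], "gripper": 50},
    {"linear": [1, -0.8, 0], "delta_rot": [0, 0, 0], "gripper": 50},
    {"linear": [1, -0.8, 0], "delta_rot": [0, 0, 0], "gripper": 50},
    {"linear": [1, -0.8, 0], "delta_rot": [0, 0, 0], "gripper": 50},
    {"linear": [1, -0.8, 0], "delta_rot": [0, 0, 0], "gripper": 50},
    {"linear": [1, -0.8, 0], "delta_rot": [0, 0, 0], "gripper": 50},
    {"linear": [1, -0.8, 0], "delta_rot": [0, 0, 0], "gripper": 50},
    {"linear": [1, -0.8, 0], "delta_rot": [0, 0, 0], "gripper": 50},
    {"linear": [1, -0.8, 0], "delta_rot": [0, 0, 0], "gripper": 50},
    {"linear": [1, -0.8, 0], "delta_rot": [0, 0, 0], "gripper": 50},
    {"linear": [1, -0.8, 0], "delta_rot": [0, 0, 0], "gripper": 50},
    {"linear": [0, -0.8, 0], "delta_rot": [0, 0, -0.68], "gripper": 50}
  ],
  "squeeze": 20
}}

```text
time: 2.35
position: [0.4573, -0.088, 0.2478]
tcp_rot: [-3.141, 0.001, 0.303]
force: [-1.2, 1.2, -0.8]
grip_width: 0.0499
grip_force: 0.0
```

Run:
```python
from h import *
snap('wrist','w1.png');s=status.observe();print(s['time'],s['position'],s['tcp_rot'],s['force'])
print(proj('w1.png',[.481,-.0716,.082]))
```

```text
2.4 [ 0.45583109 -0.0862453   0.24791319] [-3.13975499e+00  1.11062654e-03  3.08018164e-01] [-1.59996108  1.37422884 -0.26950615]
[305.11669859 154.5685639 ]
```

View pics/w1.png

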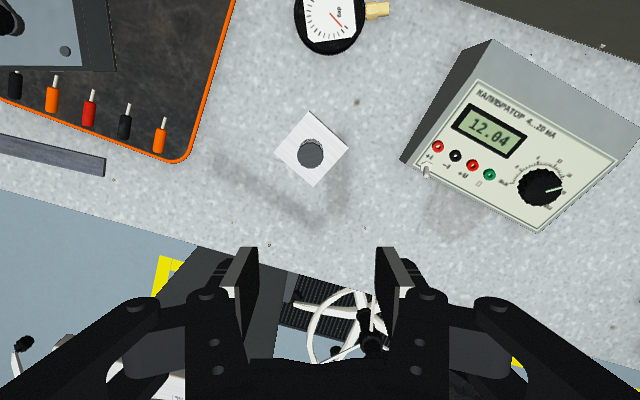

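The wrist view shows the pin head top at about (311,156), close to the predicted (305,155). Next I'll move toward the knob.

Call:
{"op": "step_arm", "data": {
  "steps": [
    {"linear": [0.35, -0.92, 0], "gripper": 50, "delta_rot": [0, 0, 0]},
    {"linear": [0.35, -0.92, 0], "gripper": 50, "delta_rot": [0, 0, 0]},
    {"linear": [0.35, -0.92, 0], "gripper": 50, "delta_rot": [0, 0, 0]},
    {"linear": [0.35, -0.92, 0], "gripper": 50, "delta_rot": [0, 0, 0]},
    {"linear": [0.35, -0.92, 0], "gripper": 50, "delta_rot": [0, 0, 0]},
    {"linear": [0.35, -0.92, 0], "gripper": 50, "delta_rot": [0, 0, 0]},
    {"linear": [0.35, -0.92, 0], "gripper": 50, "delta_rot": [0, 0, 0]},
    {"linear": [0.35, -0.92, 0], "gripper": 50, "delta_rot": [0, 0, 0]},
    {"linear": [0.35, -0.92, 0], "gripper": 50, "delta_rot": [0, 0, 0]},
    {"linear": [0.35, -0.92, 0], "gripper": 50, "delta_rot": [0, 0, 0]},
    {"linear": [0, 0, 0], "gripper": 50, "delta_rot": [0, 0, 0]},
    {"linear": [0, 0, 0], "gripper": 50, "delta_rot": [0, 0, 0]}
  ]
}}

```text
time: 3.9
position: [0.4725, 0.1556, 0.2483]
tcp_rot: [3.141, 0.0, 0.299]
force: [-0.2, 0.2, -0.4]
grip_width: 0.0501
grip_force: 0.0
```

Run:
```python
from h import *
snap('wrist','w2.png');s=status.observe();print(s['time'],s['position'],s['tcp_rot'],s['force'])
for p in ([.5404,.2114,.085],[.5768,.222,.067],[.5085,.1728,.123]):print(proj('w2.png',p))
```

```text
3.95 [0.47258898 0.15552757 0.24833656] [3.14134840e+00 2.65580223e-04 2.98464636e-01] [-0.30493449 -0.80804806  0.29097011]
[272.4370135   85.67337728]
[274.34507168  36.84993812]
[306.95388838 145.34839739]
```

View pics/w2.png

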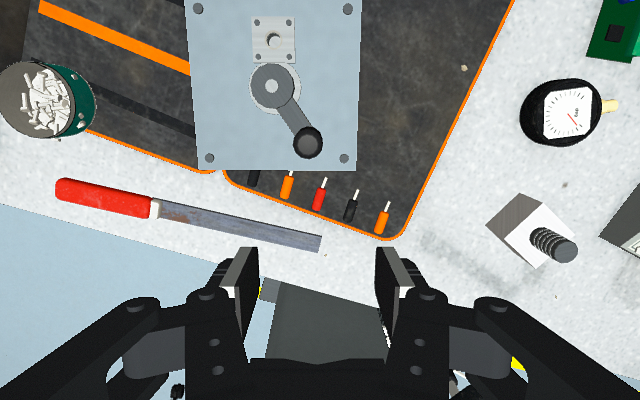

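The prediction agrees with the image: knob top at (308,142), hub at (272,86), bush at about (273.5,40).

Run:
```python
from h import *
h=ray('w2.png',271.5,86,.085);k=ray('w2.png',307.7,142.5,.123);b=ray('w2.png',273.3,39.8,.067)
print(h,k,b,np.linalg.norm((k-h)[:2]),np.degrees(np.arctan2(*(k-h)[[1,0]])),np.linalg.norm((b-h)[:2]),np.degrees(np.arctan2(*(b-h)[[1,0]])))
print('pin',ray('w1.png',311,156,.082),ray('w2.png',565,251,.082))
s=status.observe();M=R.from_euler('xyz',s['tcp_rot']).as_matrix()
for kk in (k,np.array([.5085,.1728,0])): print(M.T@(np.array([kk[0],kk[1],.106])-s['position'])/.025)
```

```text
[0.53995257 0.21203143 0.085     ] [0.51055712 0.17287209 0.123     ] [0.57446558 0.22222378 0.067     ] 0.048964746409822416 -126.89417888532773 0.03598654839077827 16.45286758109905
pin [ 0.48132287 -0.07657007  0.082     ] [ 0.4823142  -0.07366533  0.082     ]
[ 1.6571016  -0.21791264  5.69296929]
[ 1.57760673 -0.23935275  5.69298517]
```

Call:
{"op": "step_arm", "data": {
  "steps": [
    {"linear": [0.8, -0.11, 0.7], "gripper": 40, "delta_rot": [0, 0, 0]},
    {"linear": [0.81, -0.11, 1], "gripper": 40, "delta_rot": [0, 0, 0]},
    {"linear": [0, 0, 1], "gripper": 40, "delta_rot": [0, 0, 0]},
    {"linear": [0, 0, 1], "gripper": 40, "delta_rot": [0, 0, 0]},
    {"linear": [0, 0, 1], "gripper": 40, "delta_rot": [0, 0, 0]},
    {"linear": [0, 0, 1], "gripper": 40, "delta_rot": [0, 0, 0]},
    {"linear": [0, 0, 0], "gripper": 15, "delta_rot": [0, 0, 0]},
    {"linear": [0, 0, 0], "gripper": 15, "delta_rot": [0, 0, 0]},
    {"linear": [0, 0, 0], "gripper": 15, "delta_rot": [0, 0, 0]},
    {"linear": [0, 0, 0], "gripper": 15, "delta_rot": [0, 0, 0]}
  ],
  "squeeze": 25
}}

```text
time: 5.2
position: [0.509, 0.1735, 0.1054]
tcp_rot: [-3.141, 0.002, 0.299]
force: [-1.7, 1.3, -17.1]
grip_width: 0.0201
grip_force: 25.7
```

```bash
cat > crank.py <<'E'
from h import *
import sys
C=np.array([.5402,.2117])
def info():
    s=status.observe();d=s['position'][:2]-C;a=np.arctan2(d[1],d[0]);f=s['force']
    cw=np.array([np.sin(a),-np.cos(a)])
    print('t',s['time'],'pos',s['position'].round(4),'ang',np.degrees(a).round(2),'r',np.linalg.norm(d).round(4),'resist cw',(-f[:2]@cw).round(2),'radial',(f[:2]@d/np.linalg.norm(d)).round(2),'fz',f[2].round(1),'w',s['grip_width'],s['grip_force'])
    return s
def plan(A,B,n,r=.05,cur=None):
    # rows from commanded angle A to B (deg) with circle radius r, n rows; yaw const
    y=0.2985;X=np.array([np.cos(y),np.sin(y)]);Y=np.array([np.sin(y),-np.cos(y)])
    t=np.radians(np.linspace(A,B,n+1));P=r*np.c_[np.cos(t),np.sin(t)]
    D=np.diff(P,axis=0)/.025;print([[round(float(d@X),3),round(float(d@Y),3)] for d in D])
if __name__=='__main__':
    info()
    plan(-128.2,-188.2,6)
E
python3 crank.py
```

```text
t 5.2 pos [0.509  0.1735 0.1054] ang -129.25 r 0.0494 resist cw -2.08 radial 0.07 fz -17.1 w 0.02006836695780438 25.653776228427887
[[-0.173, -0.303], [-0.118, -0.328], [-0.059, -0.344], [0.002, -0.349], [0.062, -0.343], [0.121, -0.327]]
```

Call:
{"op": "step_arm", "data": {
  "steps": [
    {"linear": [-0.173, -0.303, 0], "gripper": 15, "delta_rot": [0, 0, 0]},
    {"linear": [-0.118, -0.328, 0], "gripper": 15, "delta_rot": [0, 0, 0]},
    {"linear": [-0.059, -0.344, 0], "gripper": 15, "delta_rot": [0, 0, 0]},
    {"linear": [0.002, -0.349, 0], "gripper": 15, "delta_rot": [0, 0, 0]},
    {"linear": [0, 0, 0], "gripper": 15, "delta_rot": [0, 0, 0]},
    {"linear": [0, 0, 0], "gripper": 15, "delta_rot": [0, 0, 0]}
  ]
}}

```text
time: 5.95
position: [0.4909, 0.2029, 0.1056]
tcp_rot: [-3.141, 0.001, 0.299]
force: [-3.3, 1.3, -17.8]
grip_width: 0.0201
grip_force: 26.1
```

```bash
python3 crank.py
```

```text
t 5.95 pos [0.4909 0.2029 0.1056] ang -169.85 r 0.0501 resist cw -1.85 radial 2.98 fz -17.8 w 0.02008359577175643 26.058442890644073
[[-0.173, -0.303], [-0.118, -0.328], [-0.059, -0.344], [0.002, -0.349], [0.062, -0.343], [0.121, -0.327]]
```

Run:
```python
from crank import *
plan(-168.2,-192.2,3)
for k in range(7): plan(-192.2-20*k,-212.2-20*k,2)
```

```text
[[0.045, -0.275], [0.083, -0.266], [0.119, -0.252]]
[[0.196, -0.288], [0.243, -0.249]]
[[0.283, -0.203], [0.314, -0.151]]
[[0.336, -0.094], [0.347, -0.035]]
[[0.348, 0.026], [0.338, 0.086]]
[[0.318, 0.143], [0.288, 0.196]]
[[0.249, 0.243], [0.203, 0.283]]
[[0.151, 0.314], [0.094, 0.336]]
```

Call:
{"op": "step_arm", "data": {
  "steps": [
    {"linear": [0.045, -0.275, 0], "gripper": 15, "delta_rot": [0, 0, 0]},
    {"linear": [0.083, -0.266, 0], "gripper": 15, "delta_rot": [0, 0, 0]},
    {"linear": [0.119, -0.252, 0], "gripper": 15, "delta_rot": [0, 0, 0]},
    {"linear": [0, 0, 0], "gripper": 15, "delta_rot": [0, 0, 0]},
    {"linear": [0, 0, 0], "gripper": 15, "delta_rot": [0, 0, 0]}
  ]
}}

```text
time: 6.58
position: [0.4913, 0.2239, 0.1056]
tcp_rot: [-3.14, 0.001, 0.299]
force: [-4.0, 3.4, -18.7]
grip_width: 0.02
grip_force: 26.2
```

```bash
python3 crank.py|head -1
```

```text
t 6.575 pos [0.4913 0.2239 0.1056] ang 166.02 r 0.0504 resist cw -2.35 radial 4.71 fz -18.7 w 0.01999280809163587 26.2277090549469
```

Call:
{"op": "step_arm", "data": {
  "steps": [
    {"linear": [0.196, -0.288, 0], "gripper": 15, "delta_rot": [0, 0, 0]},
    {"linear": [0.243, -0.249, 0], "gripper": 15, "delta_rot": [0, 0, 0]},
    {"linear": [0, 0, 0], "gripper": 15, "delta_rot": [0, 0, 0]},
    {"linear": [0, 0, 0], "gripper": 15, "delta_rot": [0, 0, 0]}
  ]
}}

```text
time: 7.08
position: [0.4977, 0.2394, 0.1056]
tcp_rot: [-3.141, 0.001, 0.299]
force: [-6.5, 0.4, -17.1]
grip_width: 0.0201
grip_force: 26.3
```

```bash
python3 -c "
from crank import *
info();snap('wrist','w3.png')
a=cv2.imread('pics/w3.png');cv2.imwrite('pics/w3c.png',a[120:400,150:500])"
```

```text
t 7.075 pos [0.4977 0.2394 0.1056] ang 146.93 r 0.0507 resist cw 3.26 radial 5.65 fz -17.1 w 0.020117931084599517 26.29970759153366
```

View pics/w3c.png

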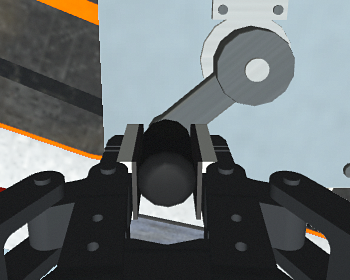

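The knob is held squarely between the pads and the crank follows. This isn't home yet.

Call:
{"op": "step_arm", "data": {
  "steps": [
    {"linear": [0.283, -0.203, 0], "gripper": 15, "delta_rot": [0, 0, 0]},
    {"linear": [0.314, -0.151, 0], "gripper": 15, "delta_rot": [0, 0, 0]},
    {"linear": [0, 0, 0], "gripper": 15, "delta_rot": [0, 0, 0]},
    {"linear": [0, 0, 0], "gripper": 15, "delta_rot": [0, 0, 0]}
  ]
}}

```text
time: 7.62
position: [0.5095, 0.2523, 0.1056]
tcp_rot: [-3.141, 0.001, 0.299]
force: [-5.3, 1.1, -17.8]
grip_width: 0.0202
grip_force: 26.2
```

```bash
python3 crank.py|head -1
```

```text
t 7.625 pos [0.5095 0.2523 0.1056] ang 127.1 r 0.0509 resist cw 3.61 radial 4.09 fz -17.8 w 0.020223710995065175 26.20444267988205
```

Call:
{"op": "step_arm", "data": {
  "steps": [
    {"linear": [0.336, -0.094, 0], "gripper": 15, "delta_rot": [0, 0, 0]},
    {"linear": [0.347, -0.035, 0], "gripper": 15, "delta_rot": [0, 0, 0]},
    {"linear": [0, 0, 0], "gripper": 15, "delta_rot": [0, 0, 0]},
    {"linear": [0, 0, 0], "gripper": 15, "delta_rot": [0, 0, 0]}
  ]
}}

```text
time: 8.12
position: [0.5249, 0.2603, 0.1056]
tcp_rot: [-3.141, 0.001, 0.299]
force: [-4.8, 1.8, -18.2]
grip_width: 0.0201
grip_force: 26.0
```

```bash
python3 crank.py|head -1
```

```text
t 8.125 pos [0.5249 0.2603 0.1056] ang 107.47 r 0.051 resist cw 4.05 radial 3.18 fz -18.2 w 0.020124379677898558 26.01800411939621
```

Call:
{"op": "step_arm", "data": {
  "steps": [
    {"linear": [0.348, 0.026, 0], "gripper": 15, "delta_rot": [0, 0, 0]},
    {"linear": [0.338, 0.086, 0], "gripper": 15, "delta_rot": [0, 0, 0]},
    {"linear": [0, 0, 0], "gripper": 15, "delta_rot": [0, 0, 0]},
    {"linear": [0, 0, 0], "gripper": 15, "delta_rot": [0, 0, 0]}
  ],
  "squeeze": 45
}}

```text
time: 8.62
position: [0.5418, 0.2626, 0.1057]
tcp_rot: [-3.142, 0.002, 0.299]
force: [-6.0, 1.1, -16.8]
grip_width: 0.0197
grip_force: 45.0
```

```bash
python3 crank.py|head -1
```

```text
t 8.625 pos [0.5418 0.2626 0.1057] ang 88.21 r 0.0509 resist cw 6.0 radial 0.87 fz -16.8 w 0.019662552942588715 44.99348759651184
```

Call:
{"op": "step_arm", "data": {
  "steps": [
    {"linear": [0.1, 0.036, 0], "gripper": 15, "delta_rot": [0, 0, 0]},
    {"linear": [0, 0, 0], "gripper": 15, "delta_rot": [0, 0, 0]},
    {"linear": [0, 0, 0], "gripper": 15, "delta_rot": [0, 0, 0]}
  ]
}}

```text
time: 9.0
position: [0.5436, 0.2626, 0.1056]
tcp_rot: [-3.141, 0.004, 0.299]
force: [-8.4, 1.7, -15.5]
grip_width: 0.0198
grip_force: 45.1
```

```bash
python3 crank.py|head -1; python3 -c "
from crank import *
plan(-275.2,-292.2,2)"
```

```text
t 9.0 pos [0.5436 0.2626 0.1056] ang 86.23 r 0.051 resist cw 8.48 radial 1.14 fz -15.5 w 0.01984919517628884 45.099037885665894
[[0.265, 0.133], [0.243, 0.17]]
```

Call:
{"op": "step_arm", "data": {
  "steps": [
    {"linear": [0.08, 0.03, 0], "gripper": 15, "delta_rot": [0, 0, 0]},
    {"linear": [0, 0, 0], "gripper": 15, "delta_rot": [0, 0, 0]},
    {"linear": [0, 0, 0], "gripper": 15, "delta_rot": [0, 0, 0]}
  ]
}}

```text
time: 9.38
position: [0.5442, 0.2625, 0.1055]
tcp_rot: [-3.14, 0.007, 0.3]
force: [-16.5, 1.5, -11.0]
grip_width: 0.0196
grip_force: 45.3
```

```bash
python3 crank.py|head -1; python3 -c "
from crank import *
snap('wrist','w4.png')
a=cv2.imread('pics/w4.png');cv2.imwrite('pics/w4c.png',a[120:400,150:500])"
```

```text
t 9.375 pos [0.5442 0.2625 0.1055] ang 85.46 r 0.051 resist cw 16.52 radial 0.15 fz -11.0 w 0.019629239161695598 45.293009877204895
```

View pics/w4c.png

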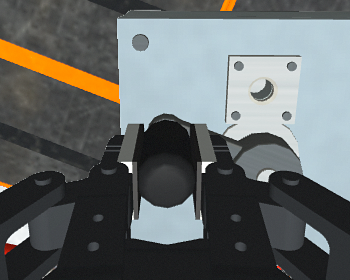

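The 16.5 N reading with almost no movement means firm contact with the home stop, 7 clicks from the start. I'll run the path back 100° to the fifth click, which was the earlier resting position at −169.9°.

Call:
{"op": "step_arm", "data": {
  "steps": [
    {"linear": [-0.18, -0.066, 0], "gripper": 15, "delta_rot": [0, 0, 0]},
    {"linear": [-0.338, -0.086, 0], "gripper": 15, "delta_rot": [0, 0, 0]},
    {"linear": [-0.348, -0.026, 0], "gripper": 15, "delta_rot": [0, 0, 0]},
    {"linear": [-0.347, 0.035, 0], "gripper": 15, "delta_rot": [0, 0, 0]},
    {"linear": [-0.336, 0.094, 0], "gripper": 15, "delta_rot": [0, 0, 0]},
    {"linear": [-0.314, 0.151, 0], "gripper": 15, "delta_rot": [0, 0, 0]},
    {"linear": [-0.283, 0.203, 0], "gripper": 15, "delta_rot": [0, 0, 0]},
    {"linear": [-0.243, 0.249, 0], "gripper": 15, "delta_rot": [0, 0, 0]},
    {"linear": [-0.196, 0.288, 0], "gripper": 15, "delta_rot": [0, 0, 0]},
    {"linear": [-0.119, 0.252, 0], "gripper": 15, "delta_rot": [0, 0, 0]},
    {"linear": [-0.083, 0.266, 0], "gripper": 15, "delta_rot": [0, 0, 0]},
    {"linear": [-0.045, 0.275, 0], "gripper": 15, "delta_rot": [0, 0, 0]},
    {"linear": [0, 0, 0], "gripper": 15, "delta_rot": [0, 0, 0]},
    {"linear": [0, 0, 0], "gripper": 15, "delta_rot": [0, 0, 0]},
    {"linear": [0, 0, 0], "gripper": 15, "delta_rot": [0, 0, 0]}
  ]
}}

```text
time: 11.3
position: [0.4911, 0.2025, 0.1057]
tcp_rot: [3.142, 0.001, 0.299]
force: [-6.1, 0.6, -19.9]
grip_width: 0.0205
grip_force: 46.1
```

```bash
python3 crank.py|head -1
```

```text
t 11.3 pos [0.4911 0.2025 0.1057] ang -169.41 r 0.0499 resist cw -1.74 radial 5.84 fz -19.9 w 0.020493482757541218 46.0962849855423
```

Call:
{"op": "step_arm", "data": {
  "steps": [
    {"linear": [0, 0, 0], "gripper": 45, "delta_rot": [0, 0, 0]},
    {"linear": [0, 0, 0], "gripper": 45, "delta_rot": [0, 0, 0]},
    {"linear": [0, 0, 0], "gripper": 45, "delta_rot": [0, 0, 0]},
    {"linear": [0, 0, -1], "gripper": 45, "delta_rot": [0, 0, 0]},
    {"linear": [0, 0, -1], "gripper": 45, "delta_rot": [0, 0, 0]},
    {"linear": [0, 0, -1], "gripper": 45, "delta_rot": [0, 0, 0]},
    {"linear": [-0.5, 0.95, -0.5], "gripper": 45, "delta_rot": [0, 0, 0]},
    {"linear": [-0.5, 0.95, -0.5], "gripper": 45, "delta_rot": [0, 0, 0]},
    {"linear": [-0.5, 0.95, 0], "gripper": 45, "delta_rot": [0, 0, 0]},
    {"linear": [-0.5, 0.95, 0], "gripper": 45, "delta_rot": [0, 0, 0]},
    {"linear": [-0.5, 0.95, 0], "gripper": 45, "delta_rot": [0, 0, 0]},
    {"linear": [-0.5, 0.95, 0], "gripper": 45, "delta_rot": [0, 0, 0]},
    {"linear": [-0.5, 0.95, 0], "gripper": 45, "delta_rot": [0, 0, 0]},
    {"linear": [-0.5, 0.95, 0], "gripper": 45, "delta_rot": [0, 0, 0]},
    {"linear": [-0.5, 0.95, 0], "gripper": 45, "delta_rot": [0, 0, 0]},
    {"linear": [-0.5, 0.95, 0], "gripper": 45, "delta_rot": [0, 0, 0]},
    {"linear": [0, 0.95, 0], "gripper": 45, "delta_rot": [0, 0, 0]},
    {"linear": [0, 0, 0], "gripper": 45, "delta_rot": [0, 0, 0]},
    {"linear": [0, 0, 0], "gripper": 45, "delta_rot": [0, 0, 0]}
  ]
}}

```text
time: 13.68
position: [0.449, -0.0834, 0.2061]
tcp_rot: [3.141, -0.0, 0.299]
force: [0.8, 0.5, -0.1]
grip_width: 0.0452
grip_force: 0.0
```

Run:
```python
from h import *
snap('wrist','w5.png');s=status.observe();print(s['time'],s['position'],s['tcp_rot'],s['force'])
print(proj('w5.png',[.482,-.073,.082]));snap('top','top2.png')
w=cv2.imread('pics/w5.png');t=cv2.imread('pics/top2.png')[165:260,250:340]
o=np.zeros((400,800,3),np.uint8);u,v=proj('w5.png',[.482,-.073,.07]).astype(int)
x0,y0=max(u-50,0),max(v-50,0);print(x0,y0);c=w[y0:y0+100,x0:x0+100];c=cv2.resize(c,None,fx=4,fy=4,interpolation=cv2.INTER_CUBIC)
o[:c.shape[0],:c.shape[1]]=c;o[:380,420:780]=cv2.resize(t,(360,380));cv2.imwrite('pics/w5c.png',o)
```

```text
13.725 [ 0.44897136 -0.08318593  0.20605645] [ 3.14137191e+00 -3.88059314e-04  2.99609965e-01] [-0.34504461 -0.34839321  0.24221529]
[314.93846942 152.6745863 ]
265 100
```

View pics/w5c.png

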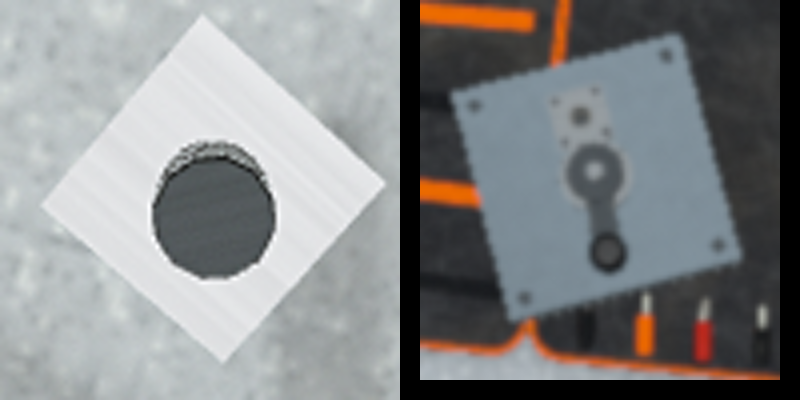

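The left crop shows the pin head top centred at wrist pixel (318.5,154.3). The right crop shows the crank now pointing toward the head's −x and a dark hole under the bush, as expected at the fifth click.

Run:
```python
from h import *
p=ray('w5.png',318.5,154.3,.082);q=ray('w5.png',319,145.7,.042);print(p,q)
s=status.observe();M=R.from_euler('xyz',s['tcp_rot']).as_matrix()
print(M.T@(np.array([p[0],p[1],.066])-s['position'])/.025)
for f,u,v in (('w2.png',273.5,40),('w4.png',150+263,120+90)): print('bush',ray(f,u,v,.067))
```

```text
[ 0.48164755 -0.07573639  0.082     ] [ 0.48344093 -0.07585045  0.042     ]
[1.3344831  0.10205914 5.60051331]
bush [0.57437083 0.22203234 0.067     ]
bush [0.57512387 0.22244186 0.067     ]
```

Call:
{"op": "step_arm", "data": {
  "steps": [
    {"linear": [0.7, 0.05, 0.6], "gripper": 45, "delta_rot": [0, 0, 0]},
    {"linear": [0.65, 0.05, 1], "gripper": 45, "delta_rot": [0, 0, 0]},
    {"linear": [0, 0, 1], "gripper": 45, "delta_rot": [0, 0, 0]},
    {"linear": [0, 0, 1], "gripper": 45, "delta_rot": [0, 0, 0]},
    {"linear": [0, 0, 1], "gripper": 45, "delta_rot": [0, 0, 0]},
    {"linear": [0, 0, 1], "gripper": 45, "delta_rot": [0, 0, 0]},
    {"linear": [0, 0, 0], "gripper": 45, "delta_rot": [0, 0, 0]},
    {"linear": [0, 0, 0], "gripper": 15, "delta_rot": [0, 0, 0]},
    {"linear": [0, 0, 0], "gripper": 15, "delta_rot": [0, 0, 0]},
    {"linear": [0, 0, 0], "gripper": 15, "delta_rot": [0, 0, 0]},
    {"linear": [0, 0, 0], "gripper": 15, "delta_rot": [0, 0, 0]}
  ],
  "squeeze": 30
}}

```text
time: 15.15
position: [0.4824, -0.0758, 0.067]
tcp_rot: [3.141, -0.002, 0.299]
force: [-0.3, 6.0, 6.6]
grip_width: 0.0211
grip_force: 29.6
```

Call:
{"op": "step_arm", "data": {
  "steps": [
    {"linear": [0, 0, -0.5], "gripper": 15, "delta_rot": [0, 0, 0]},
    {"linear": [0, 0, -0.7], "gripper": 15, "delta_rot": [0, 0, 0]},
    {"linear": [0, 0, -1], "gripper": 15, "delta_rot": [0, 0, 0]},
    {"linear": [0, 0, -1], "gripper": 15, "delta_rot": [0, 0, 0]},
    {"linear": [0, 0, -1], "gripper": 15, "delta_rot": [0, 0, 0]},
    {"linear": [0, 0, -1], "gripper": 15, "delta_rot": [0, 0, 0]},
    {"linear": [0.64, -0.93, 0], "gripper": 15, "delta_rot": [0, 0, 0]},
    {"linear": [0.64, -0.93, 0], "gripper": 15, "delta_rot": [0, 0, 0]},
    {"linear": [0.64, -0.93, 0], "gripper": 15, "delta_rot": [0, 0, 0]},
    {"linear": [0.64, -0.93, 0], "gripper": 15, "delta_rot": [0, 0, 0]},
    {"linear": [0.64, -0.93, 0], "gripper": 15, "delta_rot": [0, 0, 0]},
    {"linear": [0.64, -0.93, 0], "gripper": 15, "delta_rot": [0, 0, 0]},
    {"linear": [0.64, -0.93, 0], "gripper": 15, "delta_rot": [0, 0, 0]},
    {"linear": [0.64, -0.93, 0], "gripper": 15, "delta_rot": [0, 0, 0]},
    {"linear": [0.64, -0.93, 0], "gripper": 15, "delta_rot": [0, 0, 0]},
    {"linear": [0.64, -0.93, 0], "gripper": 15, "delta_rot": [0, 0, 0]},
    {"linear": [0.64, -0.93, 0], "gripper": 15, "delta_rot": [0, 0, 0]},
    {"linear": [0, 0, 0], "gripper": 15, "delta_rot": [0, 0, 0]},
    {"linear": [0, 0, 0], "gripper": 15, "delta_rot": [0, 0, 0]}
  ]
}}

```text
time: 17.52
position: [0.5748, 0.2193, 0.1963]
tcp_rot: [3.141, -0.0, 0.299]
force: [0.2, -0.0, -1.6]
grip_width: 0.0211
grip_force: 29.7
```

Run:
```python
from h import *
snap('wrist','w6.png');s=status.observe();print(s['time'],s['position'],s['tcp_rot'],s['force'],s['grip_width'])
P=s['position']
print('tip',proj('w6.png',P-[0,0,.060]),'bush',proj('w6.png',[.5748,.2222,.067]),'headtop',proj('w6.png',P+[0,0,.016]))
a=cv2.imread('pics/w6.png');cv2.imwrite('pics/w6c.png',a[100:400,130:530])
```

```text
17.575 [0.57479906 0.21914457 0.19630493] [ 3.14111663e+00 -1.65902306e-04  2.98332399e-01] [ 0.04897879 -0.19038657 -0.35135985] 0.0213859910888094
tip [315.16497274 229.91060294] bush [311.50595419 197.14346637] headtop [314.54026731 304.03817919]
```

View pics/w6c.png

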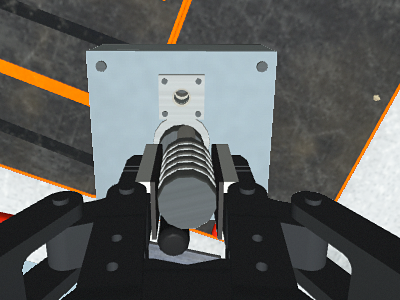

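The bush appears at wrist pixel (311.5,197), exactly where predicted. The pin head top is at about (317,303). I'll check the shank and tip edges numerically.

Run:
```python
import cv2
g=cv2.cvtColor(cv2.imread('pics/w6.png'),cv2.COLOR_BGR2GRAY)
for r in range(218,252,4): print(r,' '.join('%3d'%x for x in g[r,284:346:2]))
```

```text
218 190 193 192 208 209 211 208 210 211 209 209 208 208 208 209 209 209 209 208 207 210 207 213 211 209 192 193 192 193 192 192
222 190 191 192 189 144 210 208 208 206 208 208 208 208 209 210 208 209 208 207 209 208 207 213 149 188 192 191 191 192 190 191
226 190 193 130 213 210 210 211 212 214 129  37  40  41  45  74  84  81  80 106 212 216 212 212 211 215 138 194 192 191 191 191
230 192 180 214 213 213 216  39  45  48  49  54  56  78  86  86  87  89  87  87  86  63 120 215 209 209 211 172 193 190 190 191
234 159 209 208 209 171  45  50  95 116 115 115 119  85  89  87  87  89  90  89  86  84  49  42 116 210 208 209 145 194 192 194
238 198 213 215  88  46 117 113 114 112 115 115 119  66  45  41  43  45  46  45  42  72 114 100  43 218 212 213 218 194 192 193
242 213 211 220  56 118 118 111 114 117  59  43  45  65  89  93 103 103  99 102  87  75  49  47  46  40 217 209 215 195 196 196
246  97 102  21  21  66 118 117  43  67 103 223  87  42  48  49  55  57  58  59  47  42  77 220 164  77  32 213 195 200  27  22
250  98  81  20  22  42 119  63 225  41  62  96 154 134  85  81  37  35  35  38  38 169 189 104  89  45 125  93 109 205  17  27
```

Run:
```python
import numpy as np
from scipy.optimize import least_squares
P=np.array([(.509,.1735),(.4909,.2029),(.4913,.2239),(.4977,.2394),(.5095,.2523),(.5249,.2603),(.5418,.2626),(.4911,.2025)])
for free in (0,1):
    r=least_squares(lambda c:np.hypot(*(P-c[:2]).T)-(c[2] if free else .05),[.54,.21,.05]);c=r.x
    print(c,r.fun.round(5),c[:2]+.036*np.array([np.cos(.2985),np.sin(.2985)]))
```

```text
[0.54000276 0.21266689 0.05      ] [-5.e-05  6.e-05 -2.e-05  4.e-05  1.e-05 -3.e-05 -3.e-05 -5.e-05] [0.57441079 0.22325402]
[0.53992269 0.21270106 0.04992931] [-0.e+00  6.e-05 -3.e-05  3.e-05  1.e-05 -2.e-05  0.e+00 -5.e-05] [0.57433073 0.22328818]
```

Call:
{"op": "step_arm", "data": {
  "steps": [
    {"linear": [0.035, -0.15, 0.4], "gripper": 15, "delta_rot": [0, 0, 0]},
    {"linear": [0, 0, 0.8], "gripper": 15, "delta_rot": [0, 0, 0]},
    {"linear": [0, 0, 0.8], "gripper": 15, "delta_rot": [0, 0, 0]},
    {"linear": [0, 0, 0.4], "gripper": 15, "delta_rot": [0, 0, 0]},
    {"linear": [0, 0, 0.1], "gripper": 15, "delta_rot": [0, 0, 0]},
    {"linear": [0, 0, 0.1], "gripper": 15, "delta_rot": [0, 0, 0]},
    {"linear": [0, 0, 0.1], "gripper": 15, "delta_rot": [0, 0, 0]},
    {"linear": [0, 0, 0], "gripper": 15, "delta_rot": [0, 0, 0]}
  ]
}}

```text
time: 18.58
position: [0.5747, 0.2238, 0.1285]
tcp_rot: [3.142, -0.0, 0.299]
force: [0.3, -0.2, -1.4]
grip_width: 0.0212
grip_force: 29.6
```

Call:
{"op": "step_arm", "data": {
  "steps": [
    {"linear": [0, 0.02, 0.06], "gripper": 15, "delta_rot": [0, 0, 0]},
    {"linear": [0, 0, 0.06], "gripper": 15, "delta_rot": [0, 0, 0]},
    {"linear": [0, 0, 0.06], "gripper": 15, "delta_rot": [0, 0, 0]},
    {"linear": [0, 0, 0.06], "gripper": 15, "delta_rot": [0, 0, 0]},
    {"linear": [0, 0, 0], "gripper": 15, "delta_rot": [0, 0, 0]}
  ]
}}

```text
time: 19.2
position: [0.5747, 0.2233, 0.1222]
tcp_rot: [-3.142, 0.0, 0.299]
force: [0.3, 0.1, -1.3]
grip_width: 0.0211
grip_force: 29.6
```

Call:
{"op": "step_arm", "data": {
  "steps": [
    {"linear": [0, 0, 0.1], "gripper": 15, "delta_rot": [0, 0, 0]},
    {"linear": [0, 0, 0.1], "gripper": 15, "delta_rot": [0, 0, 0]},
    {"linear": [0, 0, 0.1], "gripper": 15, "delta_rot": [0, 0, 0]},
    {"linear": [0, 0, 0.1], "gripper": 15, "delta_rot": [0, 0, 0]},
    {"linear": [0, 0, 0.1], "gripper": 15, "delta_rot": [0, 0, 0]},
    {"linear": [0, 0, 0], "gripper": 15, "delta_rot": [0, 0, 0]}
  ]
}}

```text
time: 19.95
position: [0.5748, 0.2233, 0.1096]
tcp_rot: [-3.142, 0.0, 0.299]
force: [-0.5, 0.4, -1.3]
grip_width: 0.0212
grip_force: 29.6
```

Depth is 18.5 mm with no force. I'll carry on gently past the index plate top at 24 mm.

Call:
{"op": "step_arm", "data": {
  "steps": [
    {"linear": [0, 0, 0.08], "gripper": 15, "delta_rot": [0, 0, 0]},
    {"linear": [0, 0, 0.08], "gripper": 15, "delta_rot": [0, 0, 0]},
    {"linear": [0, 0, 0.08], "gripper": 15, "delta_rot": [0, 0, 0]},
    {"linear": [0, 0, 0.06], "gripper": 15, "delta_rot": [0, 0, 0]},
    {"linear": [0, 0, 0], "gripper": 15, "delta_rot": [0, 0, 0]}
  ]
}}

```text
time: 20.58
position: [0.5748, 0.2233, 0.1022]
tcp_rot: [-3.142, 0.0, 0.299]
force: [-0.5, 0.9, -0.1]
grip_width: 0.021
grip_force: 29.6
```

Call:
{"op": "step_arm", "data": {
  "steps": [
    {"linear": [0, 0, 0.08], "gripper": 15, "delta_rot": [0, 0, 0]},
    {"linear": [0, 0, 0.08], "gripper": 15, "delta_rot": [0, 0, 0]},
    {"linear": [0, 0, 0.08], "gripper": 15, "delta_rot": [0, 0, 0]},
    {"linear": [0, 0, 0.08], "gripper": 15, "delta_rot": [0, 0, 0]},
    {"linear": [0, 0, 0], "gripper": 15, "delta_rot": [0, 0, 0]}
  ]
}}

```text
time: 21.2
position: [0.5748, 0.2233, 0.0942]
tcp_rot: [-3.142, 0.0, 0.299]
force: [0.4, -0.5, -1.1]
grip_width: 0.021
grip_force: 29.6
```

Call:
{"op": "step_arm", "data": {
  "steps": [
    {"linear": [0, 0, 0.05], "gripper": 15, "delta_rot": [0, 0, 0]},
    {"linear": [0, 0, 0.04], "gripper": 15, "delta_rot": [0, 0, 0]},
    {"linear": [0, 0, 0], "gripper": 15, "delta_rot": [0, 0, 0]}
  ]
}}

```text
time: 21.58
position: [0.5748, 0.2234, 0.0924]
tcp_rot: [3.142, -0.0, 0.299]
force: [-0.6, -0.6, 2.0]
grip_width: 0.0207
grip_force: 30.0
```

Call:
{"op": "step_arm", "data": {
  "steps": [
    {"linear": [0, 0, 0.02], "gripper": 15, "delta_rot": [0, 0, 0]},
    {"linear": [0, 0, 0], "gripper": 15, "delta_rot": [0, 0, 0]}
  ]
}}

```text
time: 21.82
position: [0.5749, 0.2234, 0.0924]
tcp_rot: [3.141, -0.001, 0.299]
force: [-2.8, -0.3, 5.9]
grip_width: 0.0215
grip_force: 30.4
```

The head is seated: 5.9 N and no further descent. I'll release and retreat.

Call:
{"op": "step_arm", "data": {
  "steps": [
    {"linear": [0, 0, 0], "gripper": 40, "delta_rot": [0, 0, 0]},
    {"linear": [0, 0, 0], "gripper": 40, "delta_rot": [0, 0, 0]},
    {"linear": [0, 0, 0], "gripper": 40, "delta_rot": [0, 0, 0]},
    {"linear": [0, 0, -0.5], "gripper": 40, "delta_rot": [0, 0, 0]},
    {"linear": [0, 0, -1], "gripper": 40, "delta_rot": [0, 0, 0]},
    {"linear": [0, 0, -1], "gripper": 40, "delta_rot": [0, 0, 0]},
    {"linear": [-0.5, 0, -1], "gripper": 40, "delta_rot": [0, 0, 0]},
    {"linear": [-1, 0, -1], "gripper": 40, "delta_rot": [0, 0, 0]},
    {"linear": [-1, 0, -1], "gripper": 40, "delta_rot": [0, 0, 0]},
    {"linear": [0, 0, 0], "gripper": 40, "delta_rot": [0, 0, 0]},
    {"linear": [0, 0, 0], "gripper": 40, "delta_rot": [0, 0, 0]}
  ]
}}

```text
time: 23.2
position: [0.5154, 0.205, 0.2288]
tcp_rot: [-3.142, 0.0, 0.299]
force: [0.3, 0.2, -0.8]
grip_width: 0.0401
grip_force: 0.0
```

Run:
```python
from h import *
snap('wrist','w7.png');snap('scene','s7.png');print(status.observe()['force'])
print('seated head top',proj('w7.png',[.5747,.2231,.107]),'12mm high',proj('w7.png',[.5747,.2231,.119]),'scene',proj('s7.png',[.5747,.2231,.107]))
w=cv2.imread('pics/w7.png')[0:300,120:520];s=cv2.resize(cv2.imread('pics/s7.png')[190:290,250:383],(400,300),interpolation=cv2.INTER_CUBIC)
cv2.imwrite('pics/f.png',np.hstack([w,s]))
```

```text
[-0.83574026 -0.98787842 -0.49256782]
seated head top [315.44955138 112.53790185] 12mm high [315.398372   112.89790069] scene [299.04141847 205.56741221]
```

View pics/f.png

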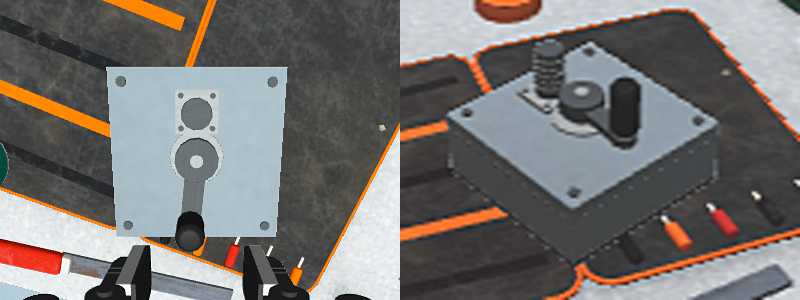

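The pin head stands upright and flush on the bush plate in both views, at wrist pixel (316,112). The gripper is clear of it.

```bash
python3 -c "
from workcell import robot
print(robot.sign_off())"
```

```text
the job is handed in; nothing more can be done
None
```

I brought the crank against the home stop, turned it back five clicks, and left the lock pin released and flush in the bush plate, and handed the job in at about 23 s of the 72 s allowed; no verdict was returned.

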